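Swap the measuring cups back onto their own coasters

TASK

The four steel measuring cups were put back on the wrong cork coasters: move them so that each stands upright in the middle of the coaster of its own rank, the smallest cup on the smallest coaster and so on up to the largest cup on the largest coaster. The empty square stone tile is your free spot on the way; never set a cup down on the bare concrete or tip one over. Leave the honey pot where it stands.

Things in the scene. Friction and masses are not known exactly. Their poses are not given: they have to be found in the camera images.
- cup_small: The smallest of four plain steel measuring cups: round, straight-sided, open, 36 mm outer diameter, 30 mm high, wall 2.5 mm, about 40 g. A flat handle 12 mm wide sticks 51 mm out from the rim, level, along the body's -x (at the start within 0.8 rad of world -x). Origin: centre of the round underside; z up. Grasp from above across the diameter, square to the handle.
- cup_medium: The second smallest of four plain steel measuring cups: round, straight-sided, open, 46 mm outer diameter, 40 mm high, wall 2.5 mm, about 55 g. A flat handle 12 mm wide sticks 56 mm out from the rim, level, along the body's -x (at the start within 0.8 rad of world -x). Origin: centre of the round underside; z up. Grasp from above across the diameter, square to the handle.
- cup_large: The second largest of four plain steel measuring cups: round, straight-sided, open, 56 mm outer diameter, 50 mm high, wall 2.5 mm, about 75 g. A flat handle 12 mm wide sticks 61 mm out from the rim, level, along the body's -x (at the start within 0.8 rad of world -x). Origin: centre of the round underside; z up. Grasp from above across the diameter, square to the handle.
- cup_largest: The largest of four plain steel measuring cups: round, straight-sided, open, 66 mm outer diameter, 62 mm high, wall 2.5 mm, about 100 g. A flat handle 12 mm wide sticks 66 mm out from the rim, level, along the body's -x (at the start within 0.8 rad of world -x). Origin: centre of the round underside; z up. Grasp from above across the diameter, square to the handle.
- coaster_small: The smallest of four round cork coasters: a flat disc 90 mm in diameter, 10 mm thick, fixed to the shelf. The smallest cup belongs on it. Origin: centre of its underside, on the shelf top (z = 0); its top is 10 mm above that.
- coaster_medium: The second smallest of four round cork coasters: a flat disc 103 mm in diameter, 10 mm thick, fixed to the shelf. The second smallest cup belongs on it. Origin: centre of its underside, on the shelf top (z = 0); its top is 10 mm above that.
- coaster_large: The second largest of four round cork coasters: a flat disc 116 mm in diameter, 10 mm thick, fixed to the shelf. The second largest cup belongs on it. Origin: centre of its underside, on the shelf top (z = 0); its top is 10 mm above that.
- coaster_largest: The largest of four round cork coasters: a flat disc 129 mm in diameter, 10 mm thick, fixed to the shelf. The largest cup belongs on it. Origin: centre of its underside, on the shelf top (z = 0); its top is 10 mm above that.
- spare_tile: Square stone tile, 110 x 110 mm, 10 mm thick, fixed to the shelf; the free spot, empty at the start. Origin: centre of its underside, on the shelf top; its top is 10 mm above that. Also on the shelf, fixed and clear of the work: a cream egg cooker (170 mm tall, 180 mm across) at about x 0.40, y 0.64 m, and a glass butter dish (85 mm high, near edge at x 0.79 m) beyond the coasters.
- honey_pot: Amber glass honey pot with a wooden honey dipper standing up out of it, 86 mm diameter, 172 mm tall, 450 g, loose, beside the work on the robot's left; to be left alone. Origin: centre of its underside.
Things that resemble listed ones, but are neither listed nor needed, are in the scene too. Leave any red look-alike of the coaster_medium alone. What is shaped like the coaster_large but black is not meant.

How it is judged:
By the outcome, as a careful person would: the job done as asked, in the order asked, and still so for the second after the job is handed in, with the robot touching nothing.
It also fails if it takes over 125 s, if anything falls off the work surface, if the arm or the gripper's body presses on something with over 40 N, if the wrist force passes 120 N, or if a joint passes its speed limit or range.

ROBOT

A 7-joint arm with a two-finger parallel gripper is mounted at the origin on the work surface. World frame = base frame: x ahead of the robot, y to its left, z up, the work surface at z = 0. Lengths are in m, angles in rad, forces in N, time in s.
With the tool pointing down it reaches from about 0.35 to 0.9 m from the base axis. Payload 7.2 kg.
Tool frame: the origin (TCP) lies midway between the tips of the shut fingers; the grasp point (between the pads) lies 19 mm behind it; z points along the fingers, y is the line along which they close (so a half turn about z gives the same grasp; the last joint's range is limited). The gripper opens to 85 mm and grips with 20 to 120 N. Pads are 22 mm wide; open, the fingers measure 114 mm over their backs; the gripper's body (76 mm by 85 mm) begins 54 mm behind the grasp point. The pads swing forward as they close: fully open they stand 13 mm farther back than shut.
Start: joints at [1.183, 0.411, -0.013, 1.596, 0.006, 1.134, -0.082], TCP at [0.196, -0.593, 0.231] pointing down, gripper open.
Joint ranges: [-2.95, 2.95], [-0.29, 1.99], [-1.47, 1.44], [0.14, 2.54], [-1.03, 4.17], [0.13, 1.85], [-2.86, 2.86]. Speed limits (rad/s): [2.39, 2.39, 3.01, 3.01, 3.14, 3.14, 3.14].

INTERFACE

Orientations are given as a unit quaternion [x, y, z, w].
In Python, from cell import telemetry, get_image, sign_off gives the robot as it stands.
- The arm moves only by the tool step_arm, never from a script. Its argument "targets" is a list of rows, each a list of 7 numbers: the shift along the tool's x, y, z scaled (see below), then the turn, a rotation vector about the tool's x, y, z scaled (see below), then the closure, from -1 (fully open) to 1 (shut). In form: [[x, y, z, wx, wy, wz, fingers], ...]. A call has 1 to 8 rows; each row is the pose to reach, as a shift and turn from the pose commanded when the call began, along the tool's axes at that moment; what a row does not reach only later rows make up. The controller multiplies each number of a shift by 120 mm and each number of a turn by 90 degrees. A row lasts 1/10 s, in which the tool goes at most 50 mm and 8.59 degrees, less where a joint would pass 70% of its speed; a pose out of reach is approached as far as the arm can. A call with a number of a shift or a turn outside -1 to 1 is refused whole. A call with a gripper value outside its range is refused whole. The fingers move at their own pace and stop on an object; "grip_force" is the grip in N (left out, the last holds). Time passes only in rows, so rows that repeat a pose let the fingers close. It gives the time, the measured TCP pose, the force, the opening and the grip force at its end, in the units of the state.
- telemetry.state(): the state, without advancing time (a new reading comes with each control period).
- get_image(name): name is "scene" or "top" or "wrist"; returns a dict with "frame" (420x560x3 uint8, red, green, blue), "fx", "fy", "cx", "cy" (pixels), "distortion" ([k1, k2, p1, p2, k3] as OpenCV has them; the pictures are not rectified), "rvec" (rotation vector, rad) and "tvec" (3), from world to camera coordinates, as OpenCV has them. Camera axes: x right, y down, z forward; pixel columns grow to the right and rows downward; lengths in m; the calibration is good to about 2 mm. A picture is of the moment at which its call begins. There is no depth.
- sign_off(): hands the job in; it is judged then, once.
The state is a dict: "time_s": time; "joints": joint angles; "joint_velocities": joint speeds; "joint_efforts": joint torques, N m; "position": TCP position; "eef_rot": TCP orientation; "force": force on the tool from outside, world axes, zero at the start; "ft_torque": the same for the moment, N m; "opening": finger opening in m; "grip_force": force on a finger pad.
Only numpy, scipy, OpenCV 4.12 (cv2) and the standard library are available. Lean on these libraries where they do the work, as an engineer would, in place of code of your own. Each camera call takes 0.05 s, during which the arm holds its last target. There are 200 camera calls.

## Working session

There is one attempt and no reset: what is moved stays moved. The work goes in short steps, Python scripts to look and compute and a tool call to move; the robot and the scene stay as the last step left them, time stands still between calls to the robot, and variables do not carry over. Pictures are saved under pics/ and viewed, at most 14 in all, crops included, and the job is handed in when it is done.

Besides the shell and the picture viewer there is one more tool, called after "Emit:" as name(argument=value, ...), one argument or row to a line, values as JSON. step_arm: Moves the arm, as the interface text tells. Shifts and turns lie within -1 to 1; 1 stands for 120 mm of shift or 90 degrees of turn. Its arguments: {"type":"object","properties":{"targets":{"type":"array"},"grip_force":{"type":"number"}},"required":["targets"]}

```bash
ls; mkdir -p pics
python3 - <<'E'
from cell import telemetry,get_image
import cv2,pickle
s=telemetry.state();print({k:s[k] for k in('time_s','position','eef_rot','opening')})
for n in('top','scene'):
    d=get_image(n);pickle.dump(d,open(f'pics/{n}0.pkl','wb'))
    cv2.imwrite(f'pics/{n}0.png',d['frame'][...,::-1]);print(n,d['fx'],d['fy'],d['cx'],d['cy'],d['distortion'],d['rvec'],d['tvec'])
E
```

```text
pics
{'time_s': 0.0, 'position': array([ 0.19626492, -0.59285621,  0.23044154]), 'eef_rot': array([ 9.87238146e-01,  1.59248713e-01, -1.97925793e-04, -8.06786663e-04]), 'opening': 0.08498118838310793}
top 463.99289019335953 463.99289019335953 266.4375000188691 204.51565003327278 [0.03629042 0.         0.         0.         0.        ] [ 2.09610961 -2.14275208  0.17691099] [0.07603629 0.52087117 1.18317696]
scene 475.97679330199753 475.97679330199753 282.6720138527164 213.32834799146136 [-0.09784995  0.          0.          0.          0.        ] [ 0.79026337  2.56200642 -1.0956009 ] [ 0.36792055 -0.19466264  1.39428319]
```

View pics/top0.png

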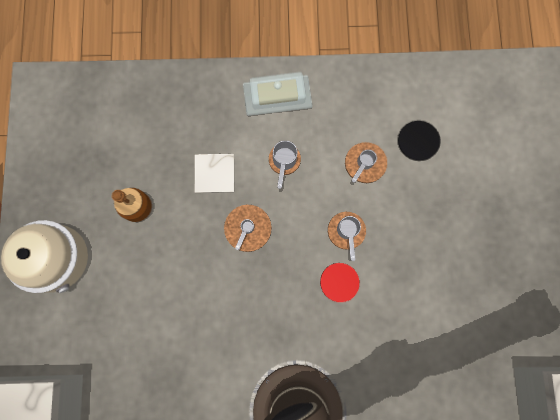

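View pics/scene0.png

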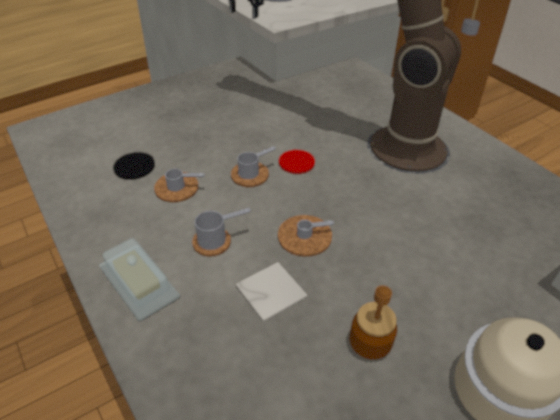

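The top view shows the coasters at (284,158) smallest, holding the largest cup; (366,162), holding the medium-looking cup; (347,230), holding the large cup; and (248,228) largest, holding the small cup. The white tile is at (214,173). The decoys are the red disc (340,282) and the black disc (419,140). The scene view agrees. The honey pot (132,205) and butter dish stay clear of the work.

```bash
cat > h.py <<'E'
import numpy as np,cv2
from scipy.spatial.transform import Rotation as R
from scipy.optimize import least_squares
CUP=dict(small=(.018,.030,.051),medium=(.023,.040,.056),large=(.028,.050,.061),largest=(.033,.062,.066))
def K(d):return np.array([[d['fx'],0,d['cx']],[0,d['fy'],d['cy']],[0,0,1.]])
def unproj(d,px,z):
    u=cv2.undistortPoints(np.float64(px).reshape(-1,1,2),K(d),np.array(d['distortion'])).reshape(-1,2)
    M=cv2.Rodrigues(np.float64(d['rvec']))[0];c=-M.T@np.float64(d['tvec']).ravel()
    r=np.c_[u,np.ones(len(u))]@M
    return (c+r*((z-c[2])/r[:,2])[:,None])[:,:2]
def proj(d,P):
    return cv2.projectPoints(np.float64(P).reshape(-1,1,3),np.float64(d['rvec']),np.float64(d['tvec']),K(d),np.array(d['distortion']))[0].reshape(-1,2)
def circ(x,y,r,z):
    t=np.linspace(0,2*np.pi,60);return np.c_[x+r*np.cos(t),y+r*np.sin(t),0*t+z]
def fitc(p,r):
    c0=p.mean(0);return least_squares(lambda c:np.hypot(*(p-c).T)-r,c0,loss='soft_l1',f_scale=.001)
def to(s,x,y,z,ang):
    """shift/turn numbers (scaled) from state s to pointing-down pose with tool x at world angle ang"""
    Rc=R.from_quat(s['eef_rot']);Rt=R.from_matrix([[np.cos(ang),np.sin(ang),0],[np.sin(ang),-np.cos(ang),0],[0,0,-1]])
    sh=Rc.inv().apply(np.array([x,y,z])-s['position'])/.12
    return np.round(np.r_[sh,(Rc.inv()*Rt).as_rotvec()/(np.pi/2)],3)
E
python3 - <<'E'
from h import *
import pickle
d=pickle.load(open('pics/top0.pkl','rb'));f=d['frame'];hsv=cv2.cvtColor(f,cv2.COLOR_RGB2HSV)
m=((hsv[...,0]<22)&(hsv[...,1]>90)&(hsv[...,2]>70)).astype(np.uint8);m[:110]=0;m[300:]=0;m[:,:170]=0
n,l,st,c=cv2.connectedComponentsWithStats(m)
for i in range(1,n):
    if st[i,4]<150:continue
    ys,xs=np.where(l==i);p=unproj(d,np.c_[xs,ys],.01);h=cv2.convexHull(np.float32(p)).reshape(-1,2)
    res=[(lambda q:(r,np.round(q.x,4),round(float(np.sqrt((q.fun**2).mean())),4)))(fitc(h,r)) for r in(.045,.0515,.058,.0645)]
    (cx,cy),rr=cv2.minEnclosingCircle(np.float32(h));print(c[i].round(),'enc',round(cx,4),round(cy,4),round(rr,4),min(res,key=lambda t:t[2]))
w=((hsv[...,1]<30)&(hsv[...,2]>180)).astype(np.uint8);w[:140]=0;w[205:]=0;w[:,:180]=0;w[:,245:]=0
ys,xs=np.where(w);print('tile',cv2.minAreaRect(np.float32(unproj(d,np.c_[xs,ys],.01))))
cv2.imwrite('pics/crop0.png',cv2.resize(f[130:265,195:395],None,fx=4,fy=4,interpolation=cv2.INTER_CUBIC)[...,::-1])
E
```

```text
[366. 163.] enc 0.6421 -0.2122 0.0584 (0.058, array([ 0.6425, -0.2112]), 0.0009)
[248. 227.] enc 0.4673 0.1181 0.0643 (0.0645, array([0.4677, 0.1184]), 0.0014)
[345. 231.] enc 0.4548 -0.1486 0.0514 (0.0515, array([ 0.4554, -0.1483]), 0.0011)
[339. 282.] enc 0.3168 -0.1237 0.0522 (0.0515, array([ 0.3191, -0.1236]), 0.0024)
tile ((0.6228219866752625, 0.20909497141838074), (0.10629189759492874, 0.10863037407398224), 89.55244445800781)
```

View pics/crop0.png

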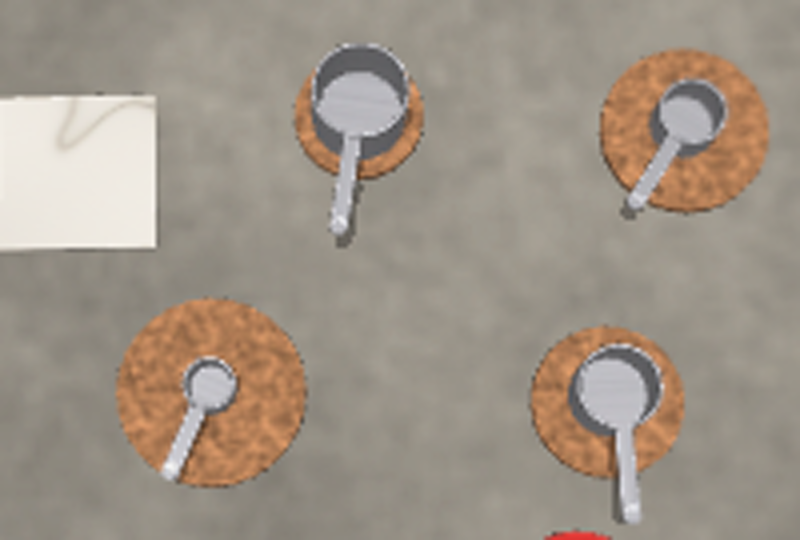

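The crop shows: smallest coaster centred at (359,118) with the largest cup's rim at (360,91) and handle tip at (339,232); medium cup rim at (692,112), tip (633,206); small cup rim at (211,384), tip (170,474); large cup rim at (620,388), tip (629,519). The coaster ranks match the fitted radii. Red and black discs ruled out.

Run:
```python
from h import *
import pickle
from cell import telemetry
d=pickle.load(open('pics/top0.pkl','rb'));f=d['frame'];hsv=cv2.cvtColor(f,cv2.COLOR_RGB2HSV)
m=((hsv[...,0]<22)&(hsv[...,1]>90)&(hsv[...,2]>60))
ys,xs=np.where(m[135:180,262:308]);p=unproj(d,np.c_[xs+262,ys+135],.01)
h=cv2.convexHull(np.float32(p)).reshape(-1,2);q=fitc(h[h[:,0]<.67],.045);print('coaster small',q.x,np.abs(q.fun).max(),len(h))
im=cv2.resize(f[130:265,195:395],None,fx=4,fy=4,interpolation=cv2.INTER_CUBIC)[...,::-1].copy()
def poly(P,col):cv2.polylines(im,[np.int32(((proj(d,P)-[195,130])*4+1.5)*8)],False,col,1,cv2.LINE_AA,3)
for n,c,t in(('largest',(360,91),(339,232)),('medium',(692,112),(633,206)),('small',(211,384),(170,474)),('large',(620,388),(629,519))):
    r,hh,L=CUP[n];z=.01+hh
    P=unproj(d,(np.array([c,t])-1.5)/4+[195,130],z);v=P[1]-P[0];a=np.arctan2(v[1],v[0]);print(n,P[0].round(4),'handle ang',a.round(3),'len',np.hypot(*v).round(4),r+L,'toolx',((a+np.pi)+np.pi)%(2*np.pi)-np.pi)
    poly(circ(*P[0],r,z),(0,255,0));poly(circ(*P[0],r,.01),(255,255,0));e=P[0]+(r+L)*v/np.hypot(*v);poly([[*P[0],z],[*e,z]],(0,0,255))
for c,r in(((.6425,-.2112),.058),((.4677,.1184),.0645),((.4554,-.1483),.0515),(q.x,.045)):poly(circ(*c,r,.01),(255,0,255))
cv2.imwrite('pics/ov0.png',im)
print(to(telemetry.state(),.46,-.2,.2,0))
```

```text
coaster small [0.65900241 0.01337108] 0.0018386340211884594 27
largest [0.6574 0.0131] handle ang 2.972 len 0.0967 0.099 toolx -0.16979992768055574
medium [ 0.6435 -0.2095] handle ang 2.55 len 0.0767 0.079 toolx -0.5916841340461954
small [0.4682 0.1163] handle ang 2.702 len 0.0652 0.06899999999999999 toolx -0.4392497811718794
large [ 0.4569 -0.1501] handle ang -3.128 len 0.0845 0.089 toolx 0.014087791622968915
[ 3.115e+00 -2.417e+00  2.580e-01 -1.000e-03  0.000e+00  2.040e-01]
```

View pics/ov0.png

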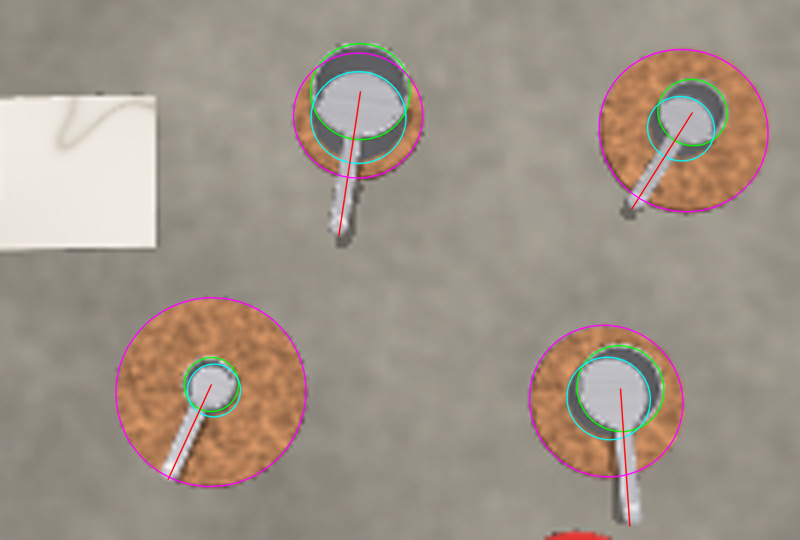

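The overlay fits rims, undersides and coasters to about 1–2 mm, and cup handle lengths agree. Moving.

Emit:
step_arm(
  targets=[
    [0.97,-0.76,0,0,0,0.2,-1],
    [0.97,-0.76,0,0,0,0.2,-1],
    [0.97,-0.76,0,0,0,0.2,-1],
    [0.97,-0.76,0,0,0,0.2,-1],
  ],
)

```text
time_s: 0.5
position: [0.2833, -0.4642, 0.2311]
eef_rot: [1.0, 0.007, 0.001, -0.002]
force: [0.1, 0.1, 0.2]
opening: 0.0851
grip_force: 0.0
```

Run:
```python
from h import *
from cell import telemetry
s=telemetry.state();print(s['position'],s['time_s'],to(s,.457,-.15,.16,.014))
```

```text
[ 0.28326688 -0.46418396  0.23112705] 0.5 [ 1.484e+00 -2.595e+00  6.040e-01 -2.000e-03 -1.000e-03  0.000e+00]
```

Emit:
step_arm(
  targets=[
    [0.55,-1,0.2,0,0,0,-1],
    [0.55,-1,0.2,0,0,0,-1],
    [0.55,-1,0.2,0,0,0,-1],
  ],
)

```text
time_s: 0.8
position: [0.3443, -0.3475, 0.2067]
eef_rot: [1.0, 0.003, -0.0, -0.0]
force: [1.0, -0.2, 0.2]
opening: 0.0853
grip_force: 0.0
```

Emit:
step_arm(
  targets=[
    [0.55,-1,0.2,0,0,0,-1],
    [0.55,-1,0.2,0,0,0,-1],
    [0.55,-1,0.2,0,0,0,-1],
  ],
)

```text
time_s: 1.1
position: [0.4097, -0.227, 0.1828]
eef_rot: [1.0, 0.004, -0.0, -0.0]
force: [-0.2, -0.7, -0.0]
opening: 0.0857
grip_force: 0.0
```

Run:
```python
from h import *
from cell import telemetry,get_image
d=get_image('wrist');cv2.imwrite('pics/w1.png',d['frame'][...,::-1])
import pickle;pickle.dump(d,open('pics/w1.pkl','wb'))
s=telemetry.state();print(s['position'],s['time_s'],to(s,.457,-.15,.035,.014))
```

```text
[ 0.41231942 -0.22128002  0.18207135] 1.15 [ 0.38  -0.585  1.228 -0.002 -0.    -0.   ]
```

View pics/w1.png

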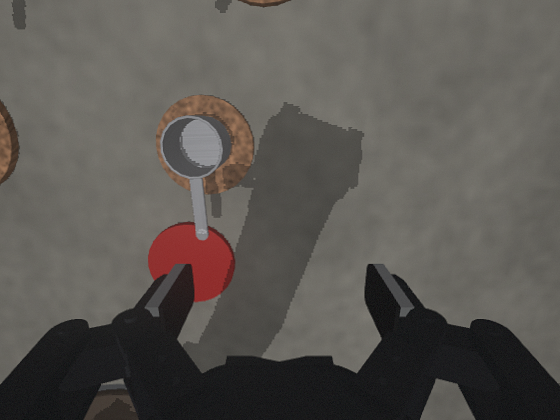

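The wrist view shows the large cup's rim at (191,148) and handle tip at (202,235), on the coaster at (205,143), with the red decoy disc below at (192,262).

Run:
```python
from h import *
import pickle
d=pickle.load(open('pics/w1.pkl','rb'))
P=unproj(d,[(191,147.5),(202,237)],.06);v=P[1]-P[0];print(P,np.arctan2(v[1],v[0]),np.hypot(*v),unproj(d,[(205,143.5)],.01))
```

```text
[[ 0.46045968 -0.14827843]
 [ 0.37494168 -0.15198419]] -3.0982866283555865 0.08559824919236679 [[ 0.4597399  -0.14863397]]
```

Emit:
step_arm(
  targets=[
    [0.38,-0.59,0.45,0,0,0,-1],
    [0.38,-0.59,0.45,0,0,0,-1],
    [0.38,-0.59,0.45,0,0,0,-1],
    [0.38,-0.59,0.45,0,0,0,-1],
  ],
)

```text
time_s: 1.55
position: [0.4538, -0.1579, 0.1285]
eef_rot: [1.0, 0.004, -0.001, -0.0]
force: [-1.4, -0.5, 0.9]
opening: 0.0854
grip_force: 0.0
```

Run:
```python
from h import *
from cell import telemetry
s=telemetry.state();print(s['position'],s['time_s'],to(s,.457,-.15,.025,.02))
```

```text
[ 0.45382279 -0.15793508  0.12848784] 1.55 [ 0.029 -0.065  0.862 -0.     0.001 -0.008]
```

Emit:
step_arm(
  targets=[
    [0,0,0,0,0,0,-1],
    [0,0,0,0,0,0,-1],
    [0,0,0,0,0,0,-1],
  ],
)

```text
time_s: 1.85
position: [0.454, -0.1596, 0.1299]
eef_rot: [1.0, 0.002, 0.0, 0.0]
force: [0.2, -0.0, -0.4]
opening: 0.0853
grip_force: 0.0
```

Run:
```python
from h import *
from cell import telemetry
s=telemetry.state();print(s['position'],s['time_s'],to(s,.457,-.15,.025,.02))
```

```text
[ 0.45398281 -0.15963152  0.12991296] 1.85 [ 0.025 -0.081  0.874  0.    -0.001 -0.01 ]
```

Emit:
step_arm(
  targets=[
    [0.03,-0.08,0.2,0,0,-0.01,-1],
    [0.03,-0.08,0.87,0,0,-0.01,-1],
    [0.03,-0.08,0.87,0,0,-0.01,-1],
    [0.03,-0.08,0.87,0,0,-0.01,-1],
    [0.03,-0.08,0.87,0,0,-0.01,-1],
  ],
)

```text
time_s: 2.35
position: [0.4577, -0.1491, 0.0254]
eef_rot: [1.0, 0.01, -0.0, -0.0]
force: [-0.2, -0.4, 0.6]
opening: 0.0855
grip_force: 0.0
```

Emit:
step_arm(
  targets=[
    [0,0,0,0,0,0,1],
    [0,0,0,0,0,0,1],
    [0,0,0,0,0,0,1],
    [0,0,0,0,0,0,1],
    [0,0,0,0,0,0,1],
    [0,0,0,0,0,0,1],
  ],
  grip_force=30,
)

```text
time_s: 2.95
position: [0.459, -0.1493, 0.0269]
eef_rot: [1.0, 0.01, 0.002, 0.001]
force: [-3.1, 0.5, 9.3]
opening: 0.0562
grip_force: 30.2
```

Run:
```python
from h import *
from cell import telemetry
s=telemetry.state();print(s['position'],s['time_s'],to(s,.6228,.209,.12,.014))
```

```text
[ 0.45895929 -0.14931168  0.02691635] 2.95 [ 1.430e+00 -2.956e+00 -7.750e-01  1.000e-03 -2.000e-03  4.000e-03]
```

Emit:
step_arm(
  targets=[
    [0,0,-0.4,0,0,0,1],
    [0,0,-0.83,0,0,0,1],
    [0,-0.3,-0.83,0,0,0,1],
    [0.3,-0.7,-0.83,0,0,0,1],
    [0.48,-0.98,-0.83,0,0,0,1],
  ],
)

```text
time_s: 3.45
position: [0.514, -0.0297, 0.1267]
eef_rot: [1.0, 0.009, 0.002, 0.001]
force: [2.0, -0.6, -0.9]
opening: 0.0558
grip_force: 32.9
```

Emit:
step_arm(
  targets=[
    [0.24,-0.5,0,0,0,0,1],
    [0.48,-1,0,0,0,0,1],
    [0.48,-1,0,0,0,0,1],
  ],
)

```text
time_s: 3.75
position: [0.569, 0.0955, 0.1259]
eef_rot: [1.0, 0.012, 0.001, -0.001]
force: [-0.8, 1.0, -1.2]
opening: 0.0563
grip_force: 32.9
```

Emit:
step_arm(
  targets=[
    [0.24,-0.5,0,0,0,0,1],
    [0.46,-0.96,0,0,0,0,1],
    [0.46,-0.96,0,0,0,0,1],
    [0.46,-0.96,0,0,0,0,1],
    [0.46,-0.96,0,0,0,0,1],
    [0.46,-0.96,0,0,0,0,1],
  ],
)

```text
time_s: 4.35
position: [0.6205, 0.2059, 0.1249]
eef_rot: [1.0, 0.01, 0.0, 0.001]
force: [-0.6, 0.2, -1.3]
opening: 0.0562
grip_force: 32.9
```

Run:
```python
from h import *
from cell import telemetry
s=telemetry.state();print(s['position'],s['opening'],s['time_s'],to(s,.625,.210,.029,.014))
```

```text
[0.62048301 0.20592375 0.12494584] 0.056226658786578086 4.35 [ 0.038 -0.034  0.8    0.001 -0.     0.004]
```

Emit:
step_arm(
  targets=[
    [0.04,-0.03,0.3,0,0,0,1],
    [0.04,-0.03,0.6,0,0,0,1],
    [0.04,-0.03,0.72,0,0,0,1],
    [0.04,-0.03,0.77,0,0,0,1],
    [0.04,-0.03,0.8,0,0,0,1],
    [0.04,-0.03,0.81,0,0,0,1],
    [0.04,-0.03,0.81,0,0,0,1],
  ],
)

```text
time_s: 5.05
position: [0.626, 0.2115, 0.0286]
eef_rot: [1.0, 0.011, 0.001, -0.0]
force: [0.5, 0.6, -1.2]
opening: 0.0559
grip_force: 32.9
```

Emit:
step_arm(
  targets=[
    [0,0,0,0,0,0,1],
    [0,0,0,0,0,0,1],
  ],
)

```text
time_s: 5.25
position: [0.6256, 0.2115, 0.0281]
eef_rot: [1.0, 0.011, 0.001, -0.0]
force: [0.3, 0.0, -0.7]
opening: 0.056
grip_force: 32.9
```

Emit:
step_arm(
  targets=[
    [0,0,0.01,0,0,0,1],
    [0,0,0.015,0,0,0,1],
    [0,0,0.015,0,0,0,1],
  ],
)

```text
time_s: 5.55
position: [0.6256, 0.2115, 0.0271]
eef_rot: [1.0, 0.011, 0.001, -0.0]
force: [-2.6, -1.0, 10.5]
opening: 0.0562
grip_force: 33.7
```

Emit:
step_arm(
  targets=[
    [0,0,0,0,0,0,0.2],
    [0,0,0,0,0,0,-0.2],
    [0,0,0,0,0,0,-1],
    [0,0,0,0,0,0,-1],
    [0,0,0,0,0,0,-1],
    [0,0,-0.3,0,0,0,-1],
    [0,0,-0.83,0,0,0,-1],
    [0,0,-0.83,0,0,0,-1],
  ],
)

```text
time_s: 6.35
position: [0.6277, 0.2126, 0.1304]
eef_rot: [1.0, 0.011, 0.003, -0.001]
force: [0.3, -0.4, 0.3]
opening: 0.0854
grip_force: 0.0
```

Emit:
step_arm(
  targets=[
    [0,0.5,0,0,0,0,-1],
    [0,1,0,0,0,0,-1],
    [0,1,0,0,0,0,-1],
  ],
)

```text
time_s: 6.65
position: [0.6281, 0.0846, 0.1248]
eef_rot: [1.0, 0.008, -0.0, 0.002]
force: [0.4, -0.2, 0.1]
opening: 0.0856
grip_force: 0.0
```

Emit:
step_arm(
  targets=[
    [0,0.5,0,0,0,0,-1],
    [0,1,0,0,0,0,-1],
    [0,1,0,0,0,0,-1],
  ],
)

```text
time_s: 6.95
position: [0.63, -0.0357, 0.1246]
eef_rot: [1.0, 0.008, -0.0, 0.002]
force: [0.5, -0.8, -0.7]
opening: 0.0855
grip_force: 0.0
```

Emit:
step_arm(
  targets=[
    [0,0.9,-0.2,0,0,0.38,-1],
    [0,0.9,-0.2,0,0,0.38,-1],
    [0,0.9,-0.2,0,0,0.38,-1],
    [0,0.9,-0.2,0,0,0.38,-1],
    [0,0.9,-0.2,0,0,0.38,-1],
    [0,0.9,-0.2,0,0,0.38,-1],
    [0,0.9,-0.2,0,0,0.38,-1],
  ],
)

```text
time_s: 7.65
position: [0.6326, -0.1357, 0.1488]
eef_rot: [0.96, -0.282, -0.0, -0.0]
force: [0.3, 0.7, -0.4]
opening: 0.0855
grip_force: 0.0
```

```bash
cat > look.py <<'E'
import sys,pickle
from h import *
from cell import get_image
n=sys.argv[1]
o=[]
for c in('wrist','top'):
    d=get_image(c);pickle.dump(d,open(f'pics/{n}_{c}.pkl','wb'));o.append(d['frame'][...,::-1])
cv2.imwrite(f'pics/{n}.png',np.hstack([cv2.resize(o[0],(400,300)),cv2.resize(o[1][120:270,190:390],(400,300),interpolation=cv2.INTER_CUBIC)]))
E
python3 look.py a
python3 - <<'E'
from h import *
from cell import telemetry
s=telemetry.state();print(s['position'],s['opening'],s['time_s'],to(s,.6435,-.2095,.018,-.592))
E
```

```text
[ 0.6326541  -0.13592924  0.14888983] 0.08576002769694507 7.75 [ 0.409  0.466  1.091 -0.     0.     0.012]
```

View pics/a.png

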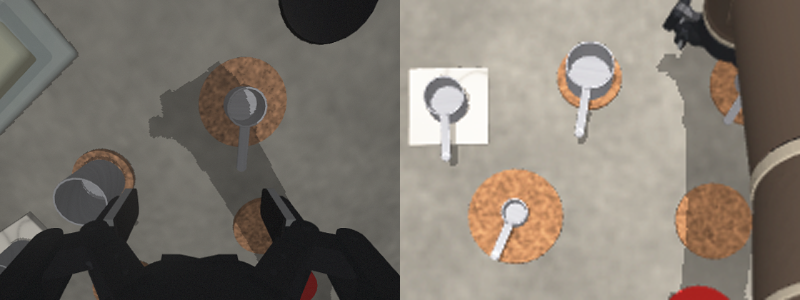

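The left half (wrist) shows the medium cup at (246,103) with its handle running straight down the image. The right half (top) shows the large cup upright on the tile at (446,98).

Emit:
step_arm(
  targets=[
    [0.41,0.47,0.2,0,0,0.01,-1],
    [0.41,0.47,0.2,0,0,0.01,-1],
    [0.41,0.47,0.2,0,0,0.01,-1],
    [0.41,0.47,0.2,0,0,0.01,-1],
    [0.41,0.47,0.2,0,0,0.01,-1],
  ],
)

```text
time_s: 8.25
position: [0.6436, -0.2089, 0.1253]
eef_rot: [0.957, -0.29, 0.0, -0.001]
force: [-0.5, 0.1, 0.3]
opening: 0.0856
grip_force: 0.0
```

Run:
```python
from h import *
from cell import telemetry
s=telemetry.state();print(s['position'],s['opening'],s['time_s'],to(s,.6435,-.2095,.018,-.592))
```

```text
[ 0.64359991 -0.2089361   0.12529962] 0.08559166582172438 8.25 [ 0.002  0.005  0.894 -0.001  0.     0.002]
```

Emit:
step_arm(
  targets=[
    [0,0,0.35,0,0,0,-1],
    [0,0,0.7,0,0,0,-1],
    [0,0,0.89,0,0,0,-1],
    [0,0,0.89,0,0,0,-1],
    [0,0,0.89,0,0,0,-1],
  ],
)

```text
time_s: 8.75
position: [0.644, -0.2094, 0.0192]
eef_rot: [0.957, -0.29, 0.0, -0.0]
force: [1.1, -1.0, 0.8]
opening: 0.0855
grip_force: 0.0
```

Emit:
step_arm(
  targets=[
    [0,0,0,0,0,0,1],
    [0,0,0,0,0,0,1],
    [0,0,0,0,0,0,1],
    [0,0,0,0,0,0,1],
    [0,0,0,0,0,0,1],
    [0,0,0,0,0,0,1],
    [0,0,0,0,0,0,1],
  ],
)

```text
time_s: 9.45
position: [0.6443, -0.2109, 0.0202]
eef_rot: [0.957, -0.291, 0.001, -0.0]
force: [-1.9, 1.1, 6.2]
opening: 0.0461
grip_force: 30.1
```

Run:
```python
from h import *
from cell import telemetry
s=telemetry.state();p=s['position'];print(p,s['opening'],s['time_s']);t=p[:2]+np.array([.4554,-.1483])-[.6435,-.2095];print(t,to(s,*t,.1,-.592))
```

```text
[ 0.64427143 -0.21085032  0.02024622] 0.046107180126168074 9.45
[ 0.45617143 -0.14965032] [-1.584e+00  4.500e-01 -6.690e-01 -1.000e-03 -2.000e-03  0.000e+00]
```

Emit:
step_arm(
  targets=[
    [0,0,-0.35,0,0,0,1],
    [0,0,-0.67,0,0,0,1],
    [-0.3,0.1,-0.67,0,0,0,1],
    [-0.6,0.2,-0.67,0,0,0,1],
    [-0.8,0.22,-0.67,0,0,0,1],
  ],
)

```text
time_s: 9.95
position: [0.5463, -0.1795, 0.0996]
eef_rot: [0.956, -0.292, 0.0, 0.0]
force: [-0.0, 0.2, -0.8]
opening: 0.0461
grip_force: 31.2
```

Emit:
step_arm(
  targets=[
    [-0.4,0.11,0,0,0,0,1],
    [-0.78,0.23,0,0,0,0,1],
    [-0.78,0.23,0,0,0,0,1],
    [-0.78,0.23,0,0,0,0,1],
    [-0.78,0.23,0,0,0,0,1],
  ],
)

```text
time_s: 10.45
position: [0.4574, -0.1503, 0.0996]
eef_rot: [0.957, -0.291, 0.001, -0.0]
force: [-0.8, 0.8, 0.1]
opening: 0.0463
grip_force: 31.2
```

Run:
```python
from h import *
from cell import telemetry
s=telemetry.state();print(s['position'],s['opening'],s['time_s'],to(s,.456,-.149,.0202,-.592))
```

```text
[ 0.45744508 -0.1502802   0.09964612] 0.046334044680570036 10.45 [-0.018 -0.001  0.662 -0.001 -0.002  0.   ]
```

Emit:
step_arm(
  targets=[
    [-0.015,0,0.3,0,0,0,1],
    [-0.015,0,0.55,0,0,0,1],
    [-0.015,0,0.62,0,0,0,1],
    [-0.015,0,0.645,0,0,0,1],
    [-0.015,0,0.655,0,0,0,1],
    [-0.015,0,0.66,0,0,0,1],
    [-0.015,0,0.66,0,0,0,1],
  ],
)

```text
time_s: 11.15
position: [0.455, -0.149, 0.0204]
eef_rot: [0.957, -0.291, 0.001, -0.0]
force: [-0.5, 0.1, 0.1]
opening: 0.0459
grip_force: 31.2
```

Emit:
step_arm(
  targets=[
    [0,0,0.006,0,0,0,1],
    [0,0,0.01,0,0,0,1],
    [0,0,0.01,0,0,0,1],
  ],
)

```text
time_s: 11.45
position: [0.455, -0.1491, 0.0201]
eef_rot: [0.957, -0.291, 0.001, 0.0]
force: [-4.0, 0.3, 16.6]
opening: 0.0457
grip_force: 32.5
```

Emit:
step_arm(
  targets=[
    [0,0,0,0,0,0,0.2],
    [0,0,0,0,0,0,-0.2],
    [0,0,0,0,0,0,-1],
    [0,0,0,0,0,0,-1],
    [0,0,0,0,0,0,-1],
    [0,0,-0.3,0,0,0,-1],
    [0,0,-0.9,0,0,0,-1],
    [0,0,-0.9,0,0,0,-1],
  ],
)

```text
time_s: 12.25
position: [0.4556, -0.1491, 0.1296]
eef_rot: [0.957, -0.291, 0.002, -0.0]
force: [0.0, -0.8, -0.4]
opening: 0.0856
grip_force: 0.0
```

Emit:
step_arm(
  targets=[
    [-0.19,-0.88,0,0,0,-0.39,-1],
    [-0.19,-0.88,0,0,0,-0.39,-1],
    [-0.19,-0.88,0,0,0,-0.39,-1],
    [-0.19,-0.88,0,0,0,-0.39,-1],
    [-0.19,-0.88,0,0,0,-0.39,-1],
  ],
)

```text
time_s: 12.75
position: [0.4941, -0.0479, 0.1261]
eef_rot: [1.0, 0.013, -0.0, -0.0]
force: [-0.1, -0.6, 0.2]
opening: 0.0853
grip_force: 0.0
```

Emit:
step_arm(
  targets=[
    [0.5,-1,0,0,0,0,-1],
    [0.5,-1,0,0,0,0,-1],
    [0.5,-1,0,0,0,0,-1],
  ],
)

```text
time_s: 13.05
position: [0.5526, 0.0753, 0.1264]
eef_rot: [1.0, 0.009, 0.0, -0.001]
force: [0.3, -0.1, -0.6]
opening: 0.0855
grip_force: 0.0
```

Emit:
step_arm(
  targets=[
    [0.4,-0.9,0,0,0,0,-1],
    [0.4,-0.9,0,0,0,0,-1],
    [0.4,-0.9,0,0,0,0,-1],
    [0.4,-0.9,0,0,0,0,-1],
    [0.4,-0.9,0,0,0,0,-1],
  ],
)

```text
time_s: 13.55
position: [0.5969, 0.1805, 0.1256]
eef_rot: [1.0, 0.009, -0.001, 0.001]
force: [-0.3, -0.6, 0.3]
opening: 0.0852
grip_force: 0.0
```

```bash
python3 look.py b
python3 - <<'E'
from h import *
from cell import telemetry
s=telemetry.state();print(s['position'],s['opening'],s['time_s'],to(s,.6256,.2115,.0265,.022))
import pickle
d=pickle.load(open('pics/b_top.pkl','rb'));cv2.imwrite('pics/b2.png',cv2.resize(d['frame'][180:280,285:395],None,fx=6,fy=6,interpolation=cv2.INTER_CUBIC)[...,::-1])
E
```

```text
[0.59710271 0.1792717  0.12604902] 0.08525412421691231 13.65 [ 0.243 -0.266  0.829  0.001  0.    -0.003]
```

View pics/b2.png

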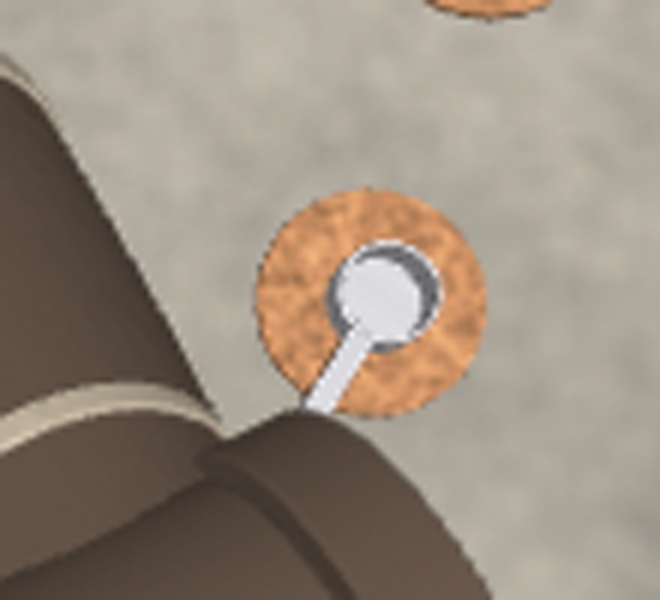

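The crop shows the medium cup standing on its coaster: rim centre (386,297), coaster centre (371,303), the offset being mostly parallax from rim height.

Emit:
step_arm(
  targets=[
    [0.24,-0.27,0,0,0,0,-1],
    [0.24,-0.27,0,0,0,0,-1],
    [0.24,-0.27,0,0,0,0,-1],
    [0.24,-0.27,0,0,0,0,-1],
  ],
)

```text
time_s: 14.05
position: [0.6251, 0.2128, 0.1262]
eef_rot: [1.0, 0.01, -0.0, 0.001]
force: [0.0, -0.3, -0.1]
opening: 0.0853
grip_force: 0.0
```

Run:
```python
from h import *
from cell import telemetry
import pickle
d=pickle.load(open('pics/b_top.pkl','rb'));print(unproj(d,[(285+(386-2.5)/6,180+(297-2.5)/6)],.05),unproj(d,[(285+(371-2.5)/6,180+(303-2.5)/6)],.01))
s=telemetry.state();print(s['position'],s['opening'],s['time_s'],to(s,.6256,.2115,.0265,.022))
```

```text
[[ 0.45173379 -0.14957912]] [[ 0.45418773 -0.14928366]]
[0.62511805 0.2127987  0.12619701] 0.08525127278442923 14.05 [ 0.004  0.01   0.831  0.001  0.    -0.002]
```

Emit:
step_arm(
  targets=[
    [0,0.01,0.35,0,0,0,-1],
    [0,0.01,0.65,0,0,0,-1],
    [0,0.01,0.83,0,0,0,-1],
    [0,0.01,0.83,0,0,0,-1],
    [0,0.01,0.83,0,0,0,-1],
  ],
)

```text
time_s: 14.55
position: [0.6255, 0.2127, 0.0273]
eef_rot: [1.0, 0.01, -0.0, 0.0]
force: [0.4, -0.3, 0.3]
opening: 0.0853
grip_force: 0.0
```

Emit:
step_arm(
  targets=[
    [0,0,0,0,0,0,1],
    [0,0,0,0,0,0,1],
    [0,0,0,0,0,0,1],
    [0,0,0,0,0,0,1],
    [0,0,0,0,0,0,1],
    [0,0,0,0,0,0,1],
    [0,0,0,0,0,0,1],
  ],
)

```text
time_s: 15.25
position: [0.6265, 0.2138, 0.0289]
eef_rot: [1.0, 0.011, 0.001, -0.0]
force: [-0.8, -0.8, 6.3]
opening: 0.0561
grip_force: 31.1
```

Run:
```python
from h import *
from cell import telemetry
s=telemetry.state();p=s['position'];print(p,s['opening'],s['time_s'],to(s,.6435,-.2115,.127,.02))
```

```text
[0.62650306 0.21377134 0.02888567] 0.05614374012842994 15.25 [ 6.900e-02  3.546e+00 -8.190e-01 -0.000e+00 -2.000e-03  1.000e-03]
```

Emit:
step_arm(
  targets=[
    [0,0,-0.4,0,0,0,1],
    [0,0,-0.83,0,0,0,1],
    [0,0.3,-0.83,0,0,0,1],
    [0,0.6,-0.83,0,0,0,1],
    [0,0.9,-0.83,0,0,0,1],
  ],
)

```text
time_s: 15.75
position: [0.6281, 0.1047, 0.128]
eef_rot: [1.0, 0.011, 0.001, -0.0]
force: [-0.0, -0.7, -1.4]
opening: 0.0558
grip_force: 32.8
```

Emit:
step_arm(
  targets=[
    [0.02,0.4,0,0,0,0,1],
    [0.03,0.8,0,0,0,0,1],
    [0.03,1,0,0,0,0,1],
  ],
)

```text
time_s: 16.05
position: [0.634, -0.0205, 0.1272]
eef_rot: [1.0, 0.008, 0.001, 0.002]
force: [-0.2, -0.8, -1.0]
opening: 0.056
grip_force: 32.8
```

Emit:
step_arm(
  targets=[
    [0.02,0.4,0,0,0,0,1],
    [0.03,0.8,0,0,0,0,1],
    [0.03,1,0,0,0,0,1],
  ],
)

```text
time_s: 16.35
position: [0.6397, -0.1404, 0.1272]
eef_rot: [1.0, 0.008, 0.0, 0.002]
force: [0.9, -0.7, -0.3]
opening: 0.0561
grip_force: 32.8
```

Emit:
step_arm(
  targets=[
    [0.01,0.3,0,0,0,0,1],
    [0.01,0.6,0,0,0,0,1],
    [0.01,0.6,0,0,0,0,1],
    [0.01,0.6,0,0,0,0,1],
    [0.01,0.6,0,0,0,0,1],
  ],
)

```text
time_s: 16.85
position: [0.643, -0.2046, 0.1268]
eef_rot: [1.0, 0.011, 0.0, -0.0]
force: [0.2, 0.3, -1.6]
opening: 0.0561
grip_force: 32.8
```

Run:
```python
from h import *
from cell import telemetry
s=telemetry.state();p=s['position'];print(p,s['opening'],s['time_s'],to(s,.6435,-.2113,.0285,.02))
```

```text
[ 0.64303495 -0.20460007  0.12679858] 0.05609598607021864 16.85 [ 0.002  0.057  0.819 -0.001 -0.     0.002]
```

Emit:
step_arm(
  targets=[
    [0,0.057,0.3,0,0,0,1],
    [0,0.057,0.6,0,0,0,1],
    [0,0.057,0.74,0,0,0,1],
    [0,0.057,0.79,0,0,0,1],
    [0,0.057,0.81,0,0,0,1],
    [0,0.057,0.815,0,0,0,1],
    [0,0.057,0.815,0,0,0,1],
  ],
)

```text
time_s: 17.55
position: [0.644, -0.213, 0.03]
eef_rot: [1.0, 0.011, 0.001, 0.0]
force: [0.4, 0.1, -0.1]
opening: 0.0559
grip_force: 32.8
```

Emit:
step_arm(
  targets=[
    [0,0,0.005,0,0,0,1],
    [0,0,0.008,0,0,0,1],
    [0,0,0.008,0,0,0,1],
  ],
)

```text
time_s: 17.85
position: [0.6436, -0.2132, 0.0289]
eef_rot: [1.0, 0.011, 0.001, 0.0]
force: [-0.8, -0.1, 4.8]
opening: 0.0558
grip_force: 33.2
```

Emit:
step_arm(
  targets=[
    [0,0,0,0,0,0,0.2],
    [0,0,0,0,0,0,-0.2],
    [0,0,0,0,0,0,-1],
    [0,0,0,0,0,0,-1],
    [0,0,0,0,0,0,-1],
    [0,0,-0.3,0,0,0,-1],
    [0,0,-0.83,0,0,0,-1],
    [0,0,-0.83,0,0,0,-1],
  ],
)

```text
time_s: 18.65
position: [0.6457, -0.2134, 0.1327]
eef_rot: [1.0, 0.011, 0.004, 0.001]
force: [1.3, -0.2, 0.4]
opening: 0.0855
grip_force: 0.0
```

Emit:
step_arm(
  targets=[
    [-0.5,-0.95,0,0,0,0,-1],
    [-0.5,-0.95,0,0,0,0,-1],
    [-0.5,-0.95,0,0,0,0,-1],
  ],
)

```text
time_s: 18.95
position: [0.5787, -0.0964, 0.1271]
eef_rot: [1.0, 0.012, -0.0, -0.001]
force: [-0.1, 0.8, -0.2]
opening: 0.0851
grip_force: 0.0
```

Emit:
step_arm(
  targets=[
    [-0.5,-0.95,0,0,0,0,-1],
    [-0.5,-0.95,0,0,0,0,-1],
    [-0.5,-0.95,0,0,0,0,-1],
  ],
)

```text
time_s: 19.25
position: [0.5159, 0.016, 0.1271]
eef_rot: [1.0, 0.012, -0.0, -0.0]
force: [1.1, 0.1, 0.5]
opening: 0.0854
grip_force: 0.0
```

Emit:
step_arm(
  targets=[
    [-0.4,-0.8,0,0,0,0.29,-1],
    [-0.4,-0.8,0,0,0,0.29,-1],
    [-0.4,-0.8,0,0,0,0.29,-1],
    [-0.4,-0.8,0,0,0,0.29,-1],
    [-0.4,-0.8,0,0,0,0.29,-1],
  ],
)

```text
time_s: 19.75
position: [0.4683, 0.1071, 0.1272]
eef_rot: [0.977, -0.214, 0.0, 0.0]
force: [1.3, -0.5, 0.4]
opening: 0.0854
grip_force: 0.0
```

```bash
python3 look.py c
python3 - <<'E'
from h import *
from cell import telemetry
s=telemetry.state();p=s['position'];print(p,s['opening'],s['time_s'],to(s,.4682,.1163,.012,-.44))
E
```

```text
[0.46863517 0.10613968 0.12704299] 0.08538538898402154 19.85 [-0.039 -0.076  0.959  0.    -0.     0.004]
```

View pics/c.png

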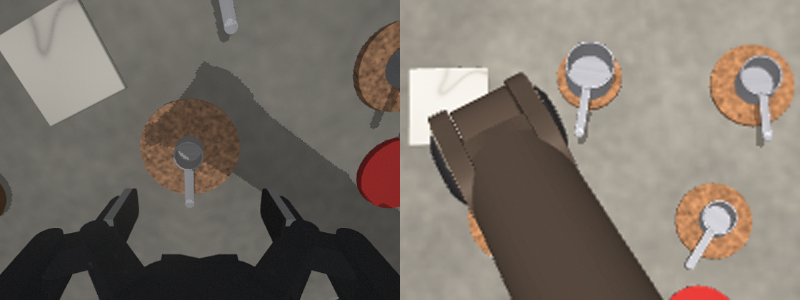

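The wrist half shows the small cup at (188,155) with its handle aligned. The top half shows the medium cup (717,218) and the large cup (760,77) on their coasters.

Emit:
step_arm(
  targets=[
    [-0.04,-0.08,0.3,0,0,0,-1],
    [-0.04,-0.08,0.6,0,0,0,-1],
    [-0.04,-0.08,0.6,0,0,0,-1],
    [-0.04,-0.08,0.85,0,0,0,-1],
    [-0.04,-0.08,0.94,0,0,0,-1],
    [-0.04,-0.08,0.94,0,0,0,-1],
    [-0.04,-0.08,0.94,0,0,0,-1],
  ],
)

```text
time_s: 20.55
position: [0.4684, 0.1179, 0.0153]
eef_rot: [0.977, -0.216, 0.0, -0.0]
force: [0.2, 1.2, -0.8]
opening: 0.0854
grip_force: 0.0
```

Emit:
step_arm(
  targets=[
    [0,0,0,0,0,0,1],
    [0,0,0,0,0,0,1],
    [0,0,0,0,0,0,1],
    [0,0,0,0,0,0,1],
    [0,0,0,0,0,0,1],
    [0,0,0,0,0,0,1],
    [0,0,0,0,0,0,1],
    [0,0,0,0,0,0,1],
  ],
)

```text
time_s: 21.35
position: [0.4681, 0.1182, 0.015]
eef_rot: [0.977, -0.215, 0.0, -0.0]
force: [-1.5, -0.6, 5.5]
opening: 0.0338
grip_force: 29.7
```

Run:
```python
from h import *
from cell import telemetry
s=telemetry.state();p=s['position'];print(p,s['opening'],s['time_s'],to(s,.6228,.209,.1,-.44))
```

```text
[0.46809326 0.11820896 0.01496144] 0.03384067845582566 21.35 [ 8.520e-01 -1.229e+00 -7.080e-01 -0.000e+00 -1.000e-03  4.000e-03]
```

Run:
```python
from h import *
from cell import get_image
o=[]
d=get_image('wrist');cv2.imwrite('pics/w3.png',d['frame'][...,::-1])
```

```text
(no output)
```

View pics/w3.png

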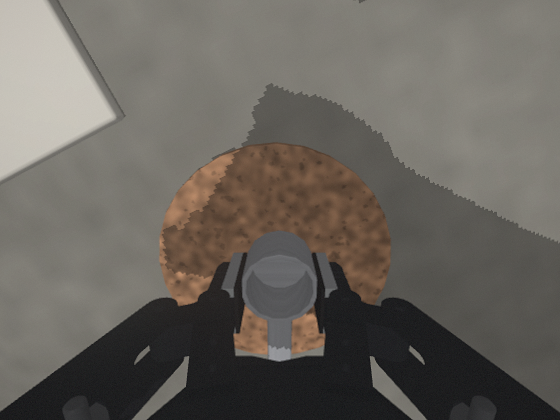

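The wrist view shows the small cup (280,285) squarely between the pads. I'll lift gently and check that it holds.

Emit:
step_arm(
  targets=[
    [0,0,-0.1,0,0,0,1],
    [0,0,-0.2,0,0,0,1],
    [0,0,-0.4,0,0,0,1],
    [0,0,-0.7,0,0,0,1],
    [0,0,-0.7,0,0,0,1],
    [0,0,-0.7,0,0,0,1],
  ],
)

```text
time_s: 22.0
position: [0.4685, 0.1182, 0.0999]
eef_rot: [0.976, -0.216, 0.001, -0.001]
force: [-0.6, 0.1, -0.8]
opening: 0.0343
grip_force: 30.2
```

Run:
```python
from h import *
from cell import get_image
o=[d['frame'][...,::-1] for d in(get_image('wrist'),get_image('scene'))]
cv2.imwrite('pics/w4.png',np.hstack([o[0][180:400,140:420],cv2.resize(o[1][150:260,260:400],(280,220))]))
```

```text
(no output)
```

View pics/w4.png

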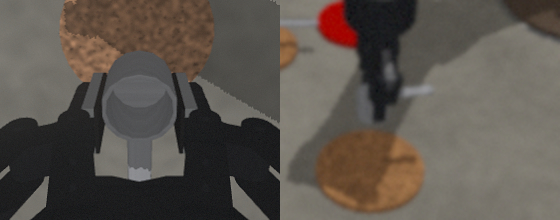

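The small cup is lifted, level and held. Now to the tile.

Emit:
step_arm(
  targets=[
    [0.2,-0.3,0,0,0,0,1],
    [0.4,-0.6,0,0,0,0,1],
    [0.43,-0.62,0,0,0,0,1],
    [0.7,-0.9,0,0,0,0,1],
    [0.85,-1,0,0,0,0,1],
    [0.85,-1,0,0,0,0,1],
  ],
)

```text
time_s: 22.7
position: [0.6123, 0.1842, 0.0966]
eef_rot: [0.976, -0.216, -0.0, 0.0]
force: [0.3, 0.8, 0.0]
opening: 0.0338
grip_force: 30.2
```

Emit:
step_arm(
  targets=[
    [0,-0.23,0,0,0,0,1],
    [0,-0.23,0.3,0,0,0,1],
    [0,-0.23,0.55,0,0,0,1],
    [0,-0.23,0.65,0,0,0,1],
    [0,-0.23,0.68,0,0,0,1],
    [0,-0.23,0.69,0,0,0,1],
    [0,-0.23,0.69,0,0,0,1],
  ],
)

```text
time_s: 23.4
position: [0.6228, 0.2091, 0.0164]
eef_rot: [0.977, -0.216, 0.001, -0.0]
force: [-0.1, -0.3, -0.8]
opening: 0.034
grip_force: 30.4
```

Emit:
step_arm(
  targets=[
    [0,0,0.006,0,0,0,1],
    [0,0,0.01,0,0,0,1],
    [0,0,0.01,0,0,0,1],
  ],
)

```text
time_s: 23.7
position: [0.6228, 0.2092, 0.015]
eef_rot: [0.977, -0.215, 0.001, -0.0]
force: [0.3, -1.0, 2.2]
opening: 0.0337
grip_force: 30.6
```

Emit:
step_arm(
  targets=[
    [0,0,0,0,0,0,0.4],
    [0,0,0,0,0,0,0],
    [0,0,0,0,0,0,-1],
    [0,0,0,0,0,0,-1],
    [0,0,0,0,0,0,-1],
    [0,0,-0.3,0,0,0,-1],
    [0,0,-0.95,0,0,0,-1],
    [0,0,-0.95,0,0,0,-1],
  ],
)

```text
time_s: 24.5
position: [0.6234, 0.2098, 0.1318]
eef_rot: [0.977, -0.215, 0.001, -0.001]
force: [0.6, 0.1, 0.5]
opening: 0.0858
grip_force: 0.0
```

Emit:
step_arm(
  targets=[
    [0.47,0.9,-0.1,0,0,0,-1],
    [0.47,0.9,-0.1,0,0,0,-1],
    [0.47,0.9,-0.1,0,0,0,-1],
  ],
)

```text
time_s: 24.8
position: [0.6287, 0.0812, 0.141]
eef_rot: [0.976, -0.218, 0.001, 0.001]
force: [-1.1, -0.8, 0.5]
opening: 0.0854
grip_force: 0.0
```

Emit:
step_arm(
  targets=[
    [0.48,0.46,0,0,0,-0.17,-1],
    [0.48,0.46,0,0,0,-0.17,-1],
    [0.48,0.46,0,0,0,-0.17,-1],
    [0.48,0.46,0,0,0,-0.17,-1],
    [0.48,0.46,0,0,0,-0.17,-1],
  ],
)

```text
time_s: 25.3
position: [0.6567, 0.0147, 0.1402]
eef_rot: [0.997, -0.083, -0.0, -0.0]
force: [0.6, 0.1, 0.0]
opening: 0.0856
grip_force: 0.0
```

```bash
python3 look.py e
python3 - <<'E'
from h import *
from cell import telemetry
s=telemetry.state();p=s['position'];print(p,s['opening'],s['time_s'],to(s,.6574,.0131,.035,-.17))
E
```

```text
[0.65675751 0.01500512 0.14037516] 0.0852416997283107 25.4 [ 0.008  0.015  0.878 -0.     0.     0.003]
```

View pics/e.png

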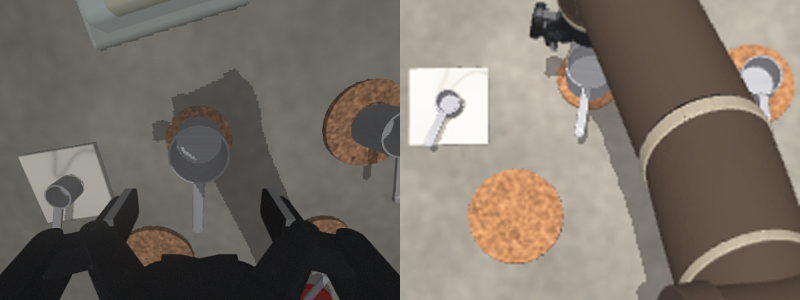

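The small cup is upright on the tile (450,103), and the largest cup is under the gripper with its handle aligned (wrist, 199,150).

Emit:
step_arm(
  targets=[
    [0.01,0.015,0.1,0,0,0,-1],
    [0.01,0.015,0.3,0,0,0,-1],
    [0.01,0.015,0.6,0,0,0,-1],
    [0.01,0.015,0.88,0,0,0,-1],
    [0.01,0.015,0.88,0,0,0,-1],
    [0.01,0.015,0.88,0,0,0,-1],
  ],
)

```text
time_s: 26.0
position: [0.6576, 0.0117, 0.0343]
eef_rot: [0.997, -0.083, -0.001, 0.0]
force: [0.2, -0.0, 1.2]
opening: 0.0856
grip_force: 0.0
```

Emit:
step_arm(
  targets=[
    [0,0,0,0,0,0,1],
    [0,0,0,0,0,0,1],
    [0,0,0,0,0,0,1],
    [0,0,0,0,0,0,1],
    [0,0,0,0,0,0,1],
    [0,0,0,0,0,0,1],
  ],
)

```text
time_s: 26.6
position: [0.6596, 0.0115, 0.0372]
eef_rot: [0.997, -0.083, 0.002, -0.0]
force: [-0.2, 0.6, 6.9]
opening: 0.0663
grip_force: 34.1
```

Run:
```python
from h import *
from cell import telemetry
s=telemetry.state();p=s['position'];print(p,s['opening'],s['time_s']);t=p[:2]+np.array([.4677,.1184])-[.6574,.0131];print(t,to(s,*t,p[2],-.17))
```

```text
[0.65961324 0.01152335 0.03719455] 0.06628818842636418 26.6
[0.46991324 0.11682335] [-1.705e+00 -6.020e-01 -6.000e-03 -1.000e-03 -2.000e-03  2.000e-03]
```

Emit:
step_arm(
  targets=[
    [0,0,-0.3,0,0,0,1],
    [0,0,-0.58,0,0,0,1],
    [-0.25,-0.1,-0.58,0,0,0,1],
    [-0.55,-0.2,-0.58,0,0,0,1],
    [-0.85,-0.3,-0.58,0,0,0,1],
  ],
)

```text
time_s: 27.1
position: [0.5627, 0.0639, 0.1054]
eef_rot: [0.996, -0.084, 0.001, -0.0]
force: [0.1, 0.2, -1.3]
opening: 0.0663
grip_force: 34.3
```

Emit:
step_arm(
  targets=[
    [-0.4,-0.15,0,0,0,0,1],
    [-0.85,-0.3,0,0,0,0,1],
    [-0.85,-0.3,0,0,0,0,1],
    [-0.85,-0.3,0,0,0,0,1],
    [-0.85,-0.3,0,0,0,0,1],
  ],
)

```text
time_s: 27.6
position: [0.4703, 0.1156, 0.1051]
eef_rot: [0.996, -0.084, 0.001, -0.0]
force: [0.1, 0.5, -0.4]
opening: 0.0662
grip_force: 34.3
```

Run:
```python
from h import *
from cell import telemetry
s=telemetry.state();p=s['position'];print(p,s['opening'],s['time_s'],to(s,.4695,.1175,.037,-.17))
```

```text
[0.47034577 0.11563031 0.10512932] 0.06618992899359011 27.6 [-0.011 -0.014  0.568 -0.    -0.001  0.001]
```

Emit:
step_arm(
  targets=[
    [-0.01,-0.015,0.25,0,0,0,1],
    [-0.01,-0.015,0.45,0,0,0,1],
    [-0.01,-0.015,0.53,0,0,0,1],
    [-0.01,-0.015,0.555,0,0,0,1],
    [-0.01,-0.015,0.565,0,0,0,1],
    [-0.01,-0.015,0.568,0,0,0,1],
    [-0.01,-0.015,0.568,0,0,0,1],
  ],
)

```text
time_s: 28.3
position: [0.4689, 0.1174, 0.0372]
eef_rot: [0.996, -0.084, 0.001, 0.0]
force: [-0.8, -0.4, 0.0]
opening: 0.0664
grip_force: 34.4
```

Emit:
step_arm(
  targets=[
    [0,0,0.004,0,0,0,1],
    [0,0,0.008,0,0,0,1],
    [0,0,0.008,0,0,0,1],
  ],
)

```text
time_s: 28.6
position: [0.469, 0.1175, 0.0371]
eef_rot: [0.996, -0.084, 0.001, 0.0]
force: [-6.4, -3.6, 18.7]
opening: 0.0664
grip_force: 35.8
```

Emit:
step_arm(
  targets=[
    [0,0,0,0,0,0,0.2],
    [0,0,0,0,0,0,-0.4],
    [0,0,0,0,0,0,-1],
    [0,0,0,0,0,0,-1],
    [0,0,0,0,0,0,-1],
    [0,0,-0.3,0,0,0,-1],
    [0,0,-0.85,0,0,0,-1],
    [0,0,-0.85,0,0,0,-1],
  ],
)

```text
time_s: 29.4
position: [0.4699, 0.119, 0.1411]
eef_rot: [0.997, -0.083, 0.002, -0.001]
force: [1.1, 0.2, -0.8]
opening: 0.0849
grip_force: 0.0
```

Emit:
step_arm(
  targets=[
    [0.57,-0.49,0,0,0,0,-1],
    [0.57,-0.49,0,0,0,0,-1],
    [0.57,-0.49,0,0,0,0,-1],
  ],
)

```text
time_s: 29.7
position: [0.549, 0.1678, 0.1375]
eef_rot: [0.997, -0.083, 0.001, -0.002]
force: [-1.0, -0.1, 0.9]
opening: 0.0853
grip_force: 0.0
```

Emit:
step_arm(
  targets=[
    [0.56,-0.48,0,0,0,0.167,-1],
    [0.56,-0.48,0,0,0,0.167,-1],
    [0.56,-0.48,0,0,0,0.167,-1],
    [0.56,-0.48,0,0,0,0.167,-1],
    [0.56,-0.48,0,0,0,0.167,-1],
  ],
)

```text
time_s: 30.2
position: [0.62, 0.2094, 0.1367]
eef_rot: [0.977, -0.213, -0.001, 0.001]
force: [-0.9, -0.3, -0.6]
opening: 0.0852
grip_force: 0.0
```

Run:
```python
from h import *
from cell import telemetry
s=telemetry.state();p=s['position'];print(p,s['opening'],s['time_s'],to(s,.6228,.2092,.0145,-.433))
```

```text
[0.62002681 0.2094492  0.13672278] 0.085248482117701 30.2 [ 2.300e-02 -9.000e-03  1.018e+00  1.000e-03  1.000e-03  3.000e-03]
```

Emit:
step_arm(
  targets=[
    [0.02,-0.01,0.1,0,0,0,-1],
    [0.02,-0.01,0.4,0,0,0,-1],
    [0.02,-0.01,0.7,0,0,0,-1],
    [0.02,-0.01,0.92,0,0,0,-1],
    [0.02,-0.01,1,0,0,0,-1],
    [0.02,-0.01,1,0,0,0,-1],
    [0.02,-0.01,1,0,0,0,-1],
  ],
)

```text
time_s: 30.9
position: [0.6244, 0.2104, 0.0183]
eef_rot: [0.977, -0.213, 0.001, -0.0]
force: [0.6, -0.2, 0.1]
opening: 0.0856
grip_force: 0.0
```

Emit:
step_arm(
  targets=[
    [0,0,0.01,0,0,0,1],
    [0,0,0.01,0,0,0,1],
    [0,0,0.01,0,0,0,1],
    [0,0,0.01,0,0,0,1],
    [0,0,0.01,0,0,0,1],
    [0,0,0.01,0,0,0,1],
    [0,0,0.01,0,0,0,1],
    [0,0,0.01,0,0,0,1],
  ],
)

```text
time_s: 31.7
position: [0.6242, 0.2106, 0.0168]
eef_rot: [0.977, -0.213, 0.001, -0.0]
force: [-0.9, -0.7, 6.5]
opening: 0.034
grip_force: 31.1
```

Run:
```python
from h import *
from cell import telemetry
s=telemetry.state();p=s['position'];print(p,s['opening'],s['time_s'],to(s,.659,.0134,p[2],-.433))
```

```text
[0.62420378 0.21056889 0.01683045] 0.034025596644957794 31.7 [ 9.480e-01  1.373e+00 -0.000e+00 -1.000e-03 -1.000e-03  2.000e-03]
```

Emit:
step_arm(
  targets=[
    [0,0,-0.1,0,0,0,1],
    [0,0,-0.3,0,0,0,1],
    [0,0,-0.6,0,0,0,1],
    [0.1,0.2,-0.6,0,0,0,1],
    [0.3,0.5,-0.6,0,0,0,1],
    [0.5,0.7,-0.6,0,0,0,1],
    [0.5,0.7,-0.6,0,0,0,1],
  ],
)

```text
time_s: 32.4
position: [0.6451, 0.1012, 0.0885]
eef_rot: [0.976, -0.217, 0.001, 0.002]
force: [-0.2, -1.0, -0.6]
opening: 0.0339
grip_force: 30.4
```

Emit:
step_arm(
  targets=[
    [0.2,0.3,0,0,0,0,1],
    [0.46,0.67,0,0,0,0,1],
    [0.46,0.67,0,0,0,0,1],
    [0.46,0.67,0,0,0,0,1],
    [0.46,0.67,0,0,0,0,1],
  ],
)

```text
time_s: 32.9
position: [0.6598, 0.0145, 0.0883]
eef_rot: [0.977, -0.213, -0.0, -0.001]
force: [-0.2, -0.1, 0.2]
opening: 0.0337
grip_force: 30.4
```

Run:
```python
from h import *
from cell import telemetry
s=telemetry.state();p=s['position'];print(p,s['opening'],s['time_s'],to(s,.660,.0134,.0168,-.433))
```

```text
[0.65978365 0.01447512 0.08828223] 0.03373427446205259 32.9 [ 0.006  0.008  0.596 -0.001  0.     0.003]
```

Emit:
step_arm(
  targets=[
    [0.005,0.008,0.25,0,0,0,1],
    [0.005,0.008,0.45,0,0,0,1],
    [0.005,0.008,0.55,0,0,0,1],
    [0.005,0.008,0.58,0,0,0,1],
    [0.005,0.008,0.59,0,0,0,1],
    [0.005,0.008,0.595,0,0,0,1],
    [0.005,0.008,0.595,0,0,0,1],
  ],
)

```text
time_s: 33.6
position: [0.6609, 0.012, 0.0177]
eef_rot: [0.977, -0.213, 0.001, -0.0]
force: [0.3, -0.2, -0.8]
opening: 0.0337
grip_force: 30.4
```

Emit:
step_arm(
  targets=[
    [0,0,0.004,0,0,0,1],
    [0,0,0.008,0,0,0,1],
    [0,0,0.008,0,0,0,1],
  ],
)

```text
time_s: 33.9
position: [0.6607, 0.0118, 0.0168]
eef_rot: [0.977, -0.213, 0.001, -0.0]
force: [-1.2, -0.3, 5.3]
opening: 0.0339
grip_force: 31.1
```

Emit:
step_arm(
  targets=[
    [0,0,0,0,0,0,0.4],
    [0,0,0,0,0,0,0],
    [0,0,0,0,0,0,-1],
    [0,0,0,0,0,0,-1],
    [0,0,0,0,0,0,-1],
    [0,0,-0.3,0,0,0,-1],
    [0,0,-0.95,0,0,0,-1],
    [0,0,-0.95,0,0,0,-1],
  ],
)

```text
time_s: 34.7
position: [0.6614, 0.0121, 0.1332]
eef_rot: [0.977, -0.213, 0.002, -0.001]
force: [0.5, -0.7, -0.3]
opening: 0.0854
grip_force: 0.0
```

Emit:
step_arm(
  targets=[
    [-0.4,-0.8,0,0,0,0,-1],
    [-0.4,-0.8,-0.2,0,0,0,-1],
    [-0.6,-1,-0.5,0,0,0,-1],
    [-0.6,-1,-0.5,0,0,0,-1],
    [-0.6,-1,-0.5,0,0,0,-1],
    [-0.6,-1,-0.5,0,0,0,-1],
  ],
)

```text
time_s: 35.3
position: [0.6447, 0.149, 0.1888]
eef_rot: [0.977, -0.214, -0.0, 0.001]
force: [-0.7, -0.9, -0.4]
opening: 0.0853
grip_force: 0.0
```

Run:
```python
from h import *
from cell import get_image
import pickle
a,b,w=get_image('top'),get_image('scene'),get_image('wrist');pickle.dump((a,b,w),open('pics/f.pkl','wb'))
A=cv2.resize(a['frame'][130:265,260:395],(400,400),interpolation=cv2.INTER_CUBIC);B=cv2.resize(b['frame'][130:270,140:340],(400,280),interpolation=cv2.INTER_CUBIC)
o=np.zeros((600,800,3),np.uint8);o[:400,:400]=A;o[:280,400:]=B;o[290:590,400:]=cv2.resize(w['frame'],(400,300));cv2.imwrite('pics/f.png',o[...,::-1])
```

```text
(no output)
```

View pics/f.png

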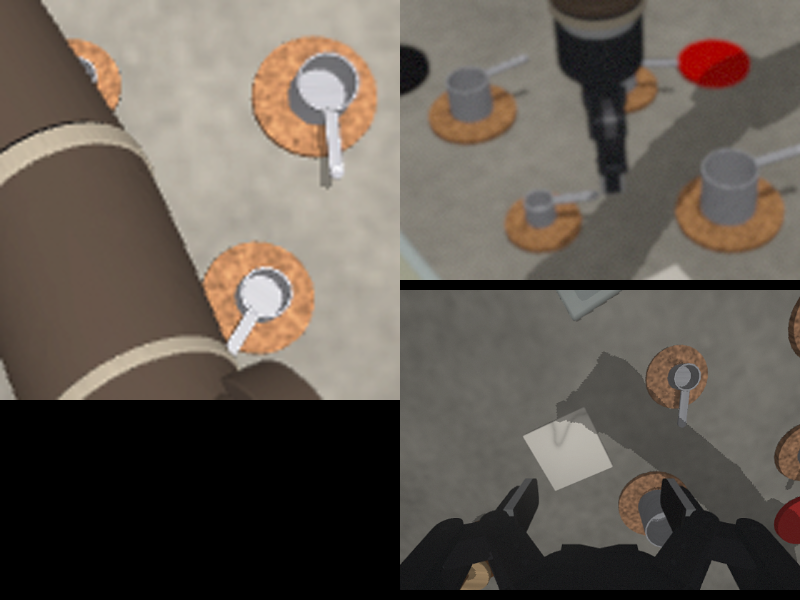

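All four cups stand upright on coasters: small at (540,205), largest at (730,185), large at (468,92), and medium seen from above at (264,293). Now a numeric check of the centring.

Run:
```python
from h import *
import pickle
a,b,w=pickle.load(open('pics/f.pkl','rb'))
k=400/135
def show(n,d,r,c,f,hh):
    print(n,((unproj(d,[f(*r)],.01+hh)-unproj(d,[f(*c)],.01))[0]*1000).round(1),unproj(d,[f(*c)],.01)[0].round(4))
fa=lambda x,y:(260+(x+.5)/k-.5,130+(y+.5)/k-.5)
fb=lambda x,y:(140+(x-400+.5)/2-.5,130+(y+.5)/2-.5)
fw=lambda x,y:((x-400)*1.4,(y-290)*1.4)
show('large',a,(328,82),(314,97),fa,.05);show('medium',a,(264,293),(258,297.5),fa,.04)
show('small wrist',w,(687,376),(677,377),fw,.03);show('small scene',b,(540,199),(543,221),fb,.03)
show('largest',b,(730,171),(730,212),fb,.062);show('large sc',b,(469,80),(473,112),fb,.05)
```

```text
large [-0.1 -2.8] [ 0.6414 -0.2119]
medium [-1.1  0.9] [ 0.4542 -0.1502]
small wrist [ 0.6 -3. ] [0.6624 0.0147]
small scene [-2.4 -5.8] [0.6609 0.0188]
largest [-0.5 -5.2] [0.4724 0.1281]
large sc [-3.3 -2.7] [ 0.6439 -0.2054]
```

```bash
python3 -c "
from cell import sign_off
print(sign_off())"
```

```text
the job is handed in; nothing more can be done
None
```

I moved all four cups upright onto their own coasters, about 1–5 mm off centre in the final pictures, left the honey pot and the look-alikes alone, and handed the job in at about 35 s; no verdict came back.

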